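# Stand the eyepiece tube on the drying peg and present its diopter ring

### The job

Take the brass eyepiece tube from its cradle, turn it mouth down and set it over the white drying peg until its rim rests on the stand's foot, then let go of it. Then carry the silver diopter ring across above the tops of the three red tins that stand between and finish while still holding it still and level over the tube, centred on the tube's spigot and about 10 mm above it, never touching the tube with it, so that I can brush cement on the spigot. Leave the tins, lens caps, hinge casting, plug and lid where they are.

Things in the scene. Friction and masses are not known exactly. Their poses are not given: they have to be found in the camera images.
- tube: hollow brass eyepiece tube: 46 mm outside, 38 mm bore 57 mm deep, open at the mouth, closed at the other end, where a 28 mm spigot sticks out 10 mm; 72 mm long over all, 0.12 kg. Origin on its axis, 35 mm from the mouth, 37 mm from the spigot's end face; y axis points out of the mouth. It starts lying level in the cradle, mouth to the robot's left (+y at yaw 0; yaw is -0.1 to 0.6)
- tube_mouth (a point): centre of the tube's open mouth, in the plane of the rim; axes as the tube's
- tube_end (a point): centre of the end face of the tube's spigot (its closed end); axes as the tube's. 72 mm above the peg foot once the tube is seated
- cradle: fixed dark wooden cradle under the tube: foot 50 mm (x) by 66 mm (y) and 12 mm high, two rails along y, 38 mm over their outsides, tops at 30 mm. Origin on the bench under its centre; the tube's axis lies 49 mm above the bench
- peg_stand: fixed drying peg: round wooden foot of 90 mm diameter, 12 mm high, with an upright white peg of 22 mm diameter and tapered top that rises 46 mm above the foot (top 58 mm above the bench). Origin on the bench at the peg's axis, z up
- peg_foot (a point): point on the peg's axis at the upper face of the stand's foot, where the tube's rim comes to rest
- ring: silver aluminium diopter ring lying flat, outside diameter 54 mm, bore 38 mm, 16 mm high, about 0.04 kg. Origin at the centre of its underside, z along its axis, up
- tin_a: closed dull red tin canister, 66 mm diameter, 90 mm tall; bystander, origin at the centre of its underside
- tin_b: the second closed dull red tin canister, 66 mm diameter, 90 mm tall; bystander, origin at the centre of its underside
- tin_open: open dull red tin canister without its lid, 64 mm diameter, 78 mm tall; bystander, origin at the centre of its underside
- tin_lid: dull red screw lid lying flat, 66 mm diameter, 16 mm high; bystander, origin at the centre of its underside
- cap_a: black bakelite lens cap, 54 mm diameter, 13 mm high; bystander, origin at the centre of its underside
- cap_b: the other black bakelite lens cap, 54 mm diameter, 13 mm high; bystander, origin at the centre of its underside
- hinge: bronze bridge hinge casting lying flat, 106 mm long along its y, 28 mm wide, 22 mm high; bystander, origin at the centre of its underside
- plug: boxwood lens-centring plug standing up, 38 mm diameter, 50 mm tall; bystander, origin at the centre of its underside
Not all that is in view belongs to the job. There is more than one size of the ring; the job needs the middle-sized.

How it is judged:
By the outcome, as a careful person would: the job done as asked, in the order asked, and still so for the second after the job is handed in, while the arm keeps its last pose, push and grip.
It also fails if it takes over 61 s, if anything falls off the work surface, if the arm or the gripper's body presses on something with over 40 N, if the wrist force passes 120 N, or if a joint passes its speed limit or range.

### The arm

A 7-joint arm with a two-finger parallel gripper is mounted at the origin on the work surface. World frame = base frame: x ahead of the robot, y to its left, z up, the work surface at z = 0. Lengths are in m, angles in rad, forces in N, time in s.
With the tool pointing down it reaches from about 0.425 to 0.925 m from the base axis. Payload 6.8 kg.
Tool frame: the origin (TCP) lies at the very end of the fingers, on their centre line; the grasp point (between the pads) lies 19 mm behind it; z points along the fingers, y is the line along which they close (so a half turn about z gives the same grasp; the last joint's range is limited). The gripper opens to 85 mm and grips with 20 to 120 N. Pads are 22 mm wide; open, the fingers measure 114 mm over their backs; the gripper's body (76 mm by 85 mm) begins 54 mm behind the grasp point. The pads swing forward as they close: fully open they stand 13 mm farther back than shut.
Start: joints at [-1.291, 0.477, 0.022, 1.555, -0.011, 1.109, -0.083], TCP at [0.255, 0.625, 0.231] pointing down, gripper open.
Joint ranges: [-2.96, 2.96], [-0.34, 2.1], [-1.41, 1.46], [0.24, 2.44], [-1.37, 4.51], [0.17, 1.92], [-2.96, 2.96]. Speed limits (rad/s): [2.39, 2.39, 3.14, 3.14, 3.14, 3.14, 3.14].

### API

Orientations are given as a rotation vector (axis times angle).
In Python, from bench import get_obs, grab_frame, hand_in gives the robot as it stands.
- The arm moves only by the tool drive_tool, never from a script. Its argument "rows" is a list of rows, each an object with "offset": the shift along the tool's x, y, z as a fraction of full scale, a list of three; "rotation": the turn, a rotation vector about the tool's x, y, z as a fraction of full scale, a list of three; "claw": the opening, from 0 (shut) to 1 (fully open). In form: [{"offset": [tx, ty, tz], "rotation": [wx, wy, wz], "claw": claw}, ...]. A call has 1 to 20 rows; each row is the pose to reach, as a shift and turn from the pose commanded when the call began, along the tool's axes at that moment; what a row does not reach only later rows make up. Full scale, the value 1, is 0.15 m for a shift and 2 rad for a turn. A row lasts 1/12 s, in which the tool goes at most 41.7 mm and 7.16 degrees, less where a joint would pass 70% of its speed; a pose out of reach is approached as far as the arm can. A call with a number of a shift or a turn outside -1 to 1 is refused whole. A call with a gripper value outside its range is refused whole. The fingers move at their own pace and stop on an object; "force" is the grip in N (left out, the last holds). Time passes only in rows, so rows that repeat a pose let the fingers close. It gives the time, the measured TCP pose, the force, the opening and the grip force at its end, in the units of the state.
- get_obs(): the state, without advancing time (a new reading comes with each control period).
- grab_frame(name): name is "side" or "top"; returns a dict with "frame" (400x640x3 uint8, red, green, blue), "z_map" (400x640 float32, m along the optical axis (not along the pixel's ray), 0 where there is no reading), "vfov" (degrees; the focal length in pixels is half the picture's height over the tangent of half this angle, whatever the lens; pixels are square), "cx", "cy" (the principal point, pixels), "R" (3x3) and "t" (3): a world point X has camera coordinates R X + t. Camera axes: x right, y down, z forward; pixel columns grow to the right and rows downward; lengths in m; the calibration is good to about 2 mm. A picture is of the moment at which its call begins.
- hand_in(): hands the job in; it is judged then, once.
The state is a dict: "clock": time; "joints": joint angles; "qvel": joint speeds; "tau": joint torques, N m; "tcp_pos": TCP position; "orientation": TCP orientation; "contact_force": force on the tool from outside, world axes, zero at the start; "moment": the same for the moment, N m; "grip_width": finger opening in m; "gripper_force": force on a finger pad.
Only numpy, scipy, OpenCV 4.12 (cv2) and the standard library are available. Lean on these libraries where they do the work, as an engineer would, in place of code of your own. Each camera call takes 0.05 s, during which the arm holds its last target. There are 200 camera calls.

## Working session

There is one attempt and no reset: what is moved stays moved. The work goes in short steps, Python scripts to look and compute and a tool call to move; the robot and the scene stay as the last step left them, time stands still between calls to the robot, and variables do not carry over. Pictures are saved under pics/ and viewed, at most 10 in all, crops included, and the job is handed in when it is done.

Besides the shell and the picture viewer there is one more tool, called after "Request:" as a command line: name --argument value ..., lists and objects as JSON in quotes. drive_tool: Moves the arm, as the interface text tells. Its arguments: {"type":"object","properties":{"rows":{"type":"array","items":{"type":"object","properties":{"offset":{"type":"array","items":{"type":"number"}},"rotation":{"type":"array","items":{"type":"number"}},"claw":{"type":"number"}}}},"force":{"type":"number"}},"required":["rows"]}

```bash
ls; mkdir -p pics; cat > h.py <<'E'
import numpy as np, cv2
from bench import get_obs, grab_frame
def save(name,n):
    f=grab_frame(n); cv2.imwrite(f'pics/{name}.png',f['frame'][:,:,::-1]); np.savez(f'pics/{name}.npz',**f); return f
def world(f,u,v,z=None):
    fl=200/np.tan(np.radians(float(f['vfov']))/2)
    z=f['z_map'][int(round(v)),int(round(u))] if z is None else z
    c=np.array([(u-f['cx'])/fl*z,(v-f['cy'])/fl*z,z]); return f['R'].T@(c-f['t'])
def cloud(f):
    fl=200/np.tan(np.radians(float(f['vfov']))/2)
    v,u=np.mgrid[:400,:640]; z=f['z_map']; c=np.stack([(u-f['cx'])/fl*z,(v-f['cy'])/fl*z,z],-1)
    return (c-f['t'])@f['R']
E
python3 - <<'E'
from h import *
for n in('side','top'):
    f=save(n+'0',n); print(n,f['vfov'],f['cx'],f['cy'],f['R'].round(3).tolist(),f['t'])
print(get_obs())
E
```

```text
pics
side 57.686111554147665 323.04581856378087 194.54011465140837 [[0.848, -0.53, 0.014], [-0.355, -0.588, -0.726], [0.393, 0.611, -0.687]] [-0.52102347  0.26371558  0.55945054]
top 46.44853250962147 312.26862554660136 203.09386929198197 [[0.029, -0.999, 0.02], [-0.987, -0.032, -0.159], [0.159, -0.016, -0.987]] [-0.00250016  0.61239926  0.89543489]
{'clock': 0.1, 'joints': array([-1.29110208,  0.47772803,  0.02233641,  1.55631667, -0.01153882,
        1.1093142 , -0.08311401]), 'qvel': array([ 7.12386537e-05, -2.16309824e-03,  5.68522398e-04, -3.50206301e-03,
        1.50277356e-03, -6.90131631e-04, -7.95018083e-04]), 'tau': array([ 4.70392974e-03, -5.97760391e+01,  1.61418445e+00, -2.81957728e+01,
        1.29073294e-02,  4.90894585e-03, -1.85446606e-05]), 'tcp_pos': array([0.25504694, 0.62439663, 0.23043088]), 'orientation': array([-6.05298789e-01, -3.08248810e+00,  2.54761640e-03]), 'contact_force': array([ 0.84538462, -0.14033036, -0.0967168 ]), 'moment': array([ 0.03289629, -0.00027435,  0.0500206 ]), 'gripper_force': 0.0, 'grip_width': 0.08561518218347645}
```

View pics/top0.png

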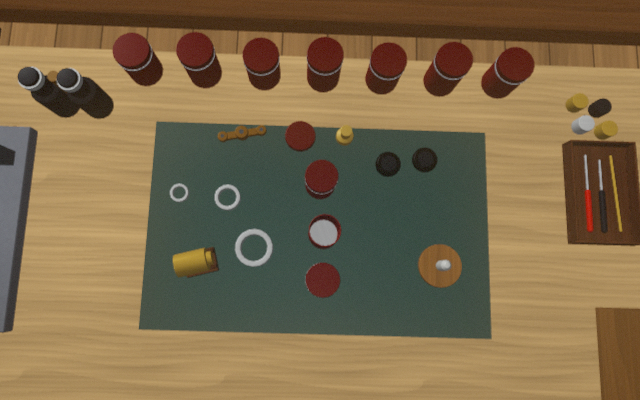

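View pics/side0.png

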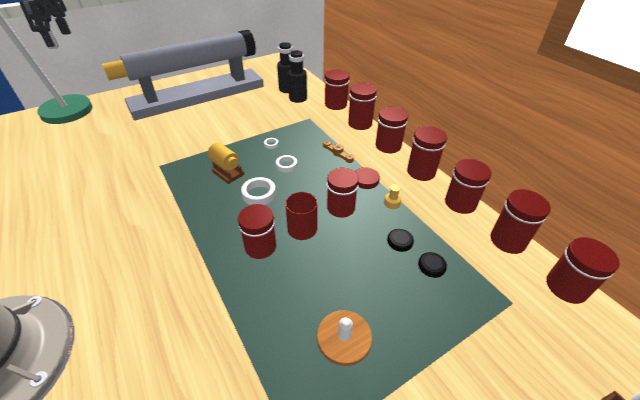

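The top view shows the tube at (195,262) and the peg at (441,266). The tins are at (322,180), (323,232) and (322,280). There are three ring candidates: small (179,192), middle (227,197) and large (254,247). The middle one is about 26 px across, or roughly 54 mm, so it fits. I'll confirm it and the tube in an enlarged crop.

```bash
python3 - <<'E'
from h import *
a=cv2.imread('pics/top0.png')[175:285,155:285]; b=cv2.imread('pics/side0.png')[125:215,195:315]
a=cv2.resize(a,(390,330),interpolation=cv2.INTER_CUBIC);b=cv2.resize(b,(400,300),interpolation=cv2.INTER_CUBIC)
b=cv2.copyMakeBorder(b,0,30,0,0,0); cv2.imwrite('pics/crop1.png',np.hstack([a,b]))
f=dict(np.load('pics/top0.npz')); g=dict(np.load('pics/side0.npz'))
for nm,F in(('top',f),('side',g)):
    P=cloud(F); 
    F['P']=P
def blob(F,u,v,r,zlo,zhi):
    P=F['P'][v-r:v+r,u-r:u+r].reshape(-1,3); m=(P[:,2]>zlo)&(P[:,2]<zhi); return P[m]
for nm,F,L in(('top',f,dict(small=(179,192,14),mid=(227,197,18),big=(254,247,24))),('side',g,dict(small=(271,143,10),mid=(287,163,14),big=(258,191,20)))):
    for k,(u,v,r) in L.items():
        p=blob(F,u,v,r,.010,.022)
        c,rad=cv2.minEnclosingCircle(p[:,:2].astype(np.float32)); print(nm,k,len(p),np.round(c,4),round(rad,4),np.percentile(p[:,2],[5,50,95]).round(4))
for k,(u,v) in dict(a=(322,175),o=(323,232),b=(322,280),peg=(445,265),tubetop=(195,258),bench=(270,300),).items(): print(k,world(f,u,v).round(4))
P=f['P']; print('max z tins',P[150:300,300:345,2].max())
E
```

```text
top small 122 [0.6313 0.2964] 0.0196 [0.0103 0.0121 0.0151]
top mid 271 [0.6242 0.1951] 0.0276 [0.0125 0.0161 0.0188]
top big 199 [0.5204 0.1331] 0.039 [0.0123 0.0208 0.0219]
side small 53 [0.6327 0.2941] 0.0196 [0.0103 0.0114 0.0133]
side mid 169 [0.6259 0.1928] 0.0282 [0.0109 0.0154 0.0176]
side big 289 [0.5158 0.1571] 0.065 [0.0108 0.0166 0.0216]
a [ 0.6619 -0.0007  0.0897]
o [ 0.5582 -0.0087  0.0084]
b [ 0.4592 -0.0058  0.0894]
peg [ 0.4952 -0.2487  0.0607]
tubetop [0.494  0.2397 0.0717]
bench [0.4153 0.0965 0.0017]
max z tins 0.9811653679773302
```

View pics/crop1.png

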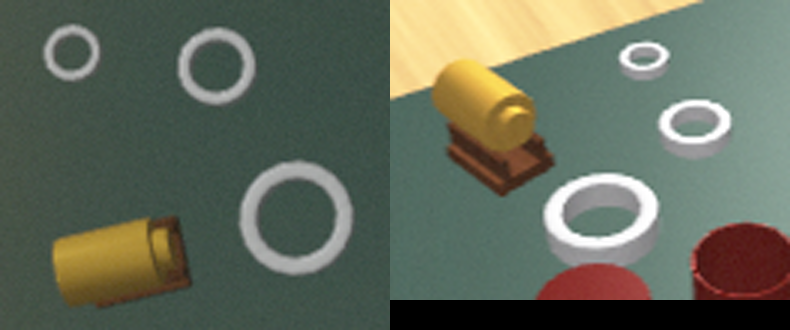

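The crops confirm two things. The tube's spigot points right (-y) at crop (165,250), so its mouth is at +y. The middle ring at (227,197) measures about 55 mm across and 16 mm high. Next I'll fit the tube axis and the peg.

```bash
python3 - <<'E'
from h import *
from scipy.optimize import least_squares
from scipy.spatial.transform import Rotation as Ro
for nm,(u0,u1,v0,v1),(pu,pv) in(('top0',(165,222,240,282),(440,266)),('side0',(200,250,138,185),(345,335))):
    f=dict(np.load(f'pics/{nm}.npz')); P=cloud(f); img=f['frame'].astype(int)
    p=P[v0:v1,u0:u1].reshape(-1,3); c=img[v0:v1,u0:u1].reshape(-1,3)
    m=(p[:,2]>.034)&(p[:,2]<.08)&(c[:,0]>1.15*c[:,1])&(c[:,1]>1.5*c[:,2]); p=p[m]
    fun=lambda q:np.linalg.norm((d:=p-np.array([q[0],.24,q[1]]))-np.outer(d@(a:=np.array([-np.sin(q[2]),np.cos(q[2]),0])),a),axis=1)-.023
    r=least_squares(fun,[.494,.049,.2],loss='soft_l1',f_scale=.001).x
    a=np.array([-np.sin(r[2]),np.cos(r[2]),0]); s=(p-np.array([r[0],.24,r[1]]))@a
    lo,hi=np.percentile(s,[.5,99.5]); pt=lambda s:np.array([r[0],.24,r[1]])+s*a
    print(nm,len(p),'yaw',r[2].round(3),'z',r[1].round(4),'mouth',pt(hi).round(4),'end',pt(lo).round(4),'len',(hi-lo).round(4),'origin',pt((hi+lo)/2-.001).round(4))
    w=30; q=P[pv-w-10:pv+w,pu-w:pu+w].reshape(-1,3)
    t=q[(q[:,2]>.03)&(q[:,2]<.07)]; print(' peg',len(t),t.mean(0).round(4),t[:,2].max().round(4))
    ft=q[(q[:,2]>.0085)&(q[:,2]<.016)]; cc,rr=cv2.minEnclosingCircle(ft[:,:2].astype(np.float32)); print(' foot',np.round(cc,4),round(rr,4),np.median(ft[:,2]).round(4))
o=get_obs(); M=Ro.from_rotvec(o['orientation']).as_matrix(); print(M.round(3))
E
```

```text
top0 862 yaw 0.278 z 0.0492 mouth [0.4777 0.2794 0.0492] end [0.4973 0.2111 0.0492] len 0.0711 origin [0.4878 0.2443 0.0492]
 peg 114 [ 0.4948 -0.2503  0.0517] 0.0607
 foot [ 0.4955 -0.2531] 0.0451 0.0122
side0 514 yaw 0.354 z 0.0489 mouth [0.477  0.28   0.0489] end [0.5027 0.2105 0.0489] len 0.074 origin [0.4902 0.2443 0.0489]
 peg 222 [ 0.4933 -0.2581  0.0494] 0.0609
 foot [ 0.4966 -0.255 ] 0.0453 0.0122
[[-0.926  0.378 -0.001]
 [ 0.378  0.926 -0.002]
 [-0.    -0.002 -1.   ]]
```

```bash
cat >> h.py <<'E'
from scipy.spatial.transform import Rotation as Ro
np.set_printoptions(suppress=True,precision=4)
A=np.array([-np.sin(.31),np.cos(.31),0]); C=np.array([np.cos(.31),np.sin(.31),0])
def frame(y,z): y=np.array(y,float);z=np.array(z,float);y/=np.linalg.norm(y);z/=np.linalg.norm(z); return np.column_stack([np.cross(y,z),y,z])
DN=np.array([0,0,-1.])
R1=frame(C,A+DN)            # grasp tube
G=np.array([.489,.244,.049])-.005*A
def plan(legs,verbose=True):
    "legs: list of (pos,R) successive calls; prints offset/rotation fractions of each call, nominal start = now, then each leg's end"
    o=get_obs(); p=o['tcp_pos']; R=Ro.from_rotvec(o['orientation']).as_matrix()
    print('now',o['clock'].__round__(2),p,'grip',o['grip_width'],'F',o['contact_force'],'q',o['joints'].round(2))
    for P,Q in legs:
        print('off',(R.T@(np.array(P)-p)/.15).round(3),'rot',(Ro.from_matrix(R.T@Q).as_rotvec()/2).round(3),'mm',(np.linalg.norm(P-p)*1e3).round()); p,R=np.array(P),Q
E
python3 - <<'E'
from h import *
z=R1[:,2]; pre=G-.10*z; g=G+.021*z; print(pre,g)
D=frame(C,DN)
plan([([.36,.50,.23],D),([.44,.35,.23],D),(pre,R1),(g,R1)])
E
```

```text
[0.5121 0.1719 0.1197] [0.486  0.2534 0.0342]
now 0.1 [0.255  0.6244 0.2304] grip 0.08561518218347645 F [ 0.8454 -0.1403 -0.0967] q [-1.29  0.48  0.02  1.56 -0.01  1.11 -0.08]
off [-0.961 -0.503  0.004] rot [-0.001  0.     0.436] mm 163.0
off [-1.115  0.203  0.   ] rot [0. 0. 0.] mm 170.0
off [-1.277  0.096  0.735] rot [ 0.     0.393 -0.   ] mm 222.0
off [-0.    -0.     0.807] rot [0. 0. 0.] mm 121.0
```

Request:
drive_tool --rows '[{"offset":[-0.5,-0.26,0],"rotation":[0,0,0.22],"claw":1},{"offset":[-0.96,-0.5,0],"rotation":[0,0,0.436],"claw":1},{"offset":[-0.96,-0.5,0],"rotation":[0,0,0.436],"claw":1},{"offset":[-0.96,-0.5,0],"rotation":[0,0,0.436],"claw":1},{"offset":[-0.96,-0.5,0],"rotation":[0,0,0.436],"claw":1},{"offset":[-0.96,-0.5,0],"rotation":[0,0,0.436],"claw":1},{"offset":[-0.96,-0.5,0],"rotation":[0,0,0.436],"claw":1},{"offset":[-0.96,-0.5,0],"rotation":[0,0,0.436],"claw":1},{"offset":[-0.96,-0.5,0],"rotation":[0,0,0.436],"claw":1}]'

```text
clock: 0.85
tcp_pos: [0.3599, 0.5009, 0.2309]
orientation: [1.845, 2.542, -0.001]
contact_force: [0.7, 0.3, 0.5]
grip_width: 0.0854
gripper_force: 0.0
```

```bash
python3 - <<'E'
from h import *
z=R1[:,2]; pre=G-.10*z; g=G+.021*z
D=frame(C,DN); mid=frame(C,.4*A+DN)
plan([([.42,.37,.23],D),([.48,.25,.2],mid),(pre,R1),(g,R1)])
E
```

```text
now 0.85 [0.3599 0.5009 0.2309] grip 0.08535880401010357 F [0.691 0.349 0.548] q [-1.23  0.39  0.24  1.71 -0.1   1.05 -0.64]
off [-0.954  0.111  0.007] rot [-0.     0.     0.002] mm 144.0
off [-0.884  0.137  0.2  ] rot [0.   0.19 0.  ] mm 137.0
off [-0.72   0.045  0.289] rot [ 0.     0.202 -0.   ] mm 117.0
off [-0.    -0.     0.807] rot [0. 0. 0.] mm 121.0
```

Request:
drive_tool --rows '[{"offset":[-0.3,0.04,0],"rotation":[0,0,0],"claw":1},{"offset":[-0.6,0.08,0],"rotation":[0,0,0],"claw":1},{"offset":[-0.85,0.1,0],"rotation":[0,0,0],"claw":1},{"offset":[-0.95,0.11,0],"rotation":[0,0,0],"claw":1},{"offset":[-0.95,0.11,0],"rotation":[0,0,0],"claw":1},{"offset":[-0.95,0.11,0],"rotation":[0,0,0],"claw":1}]'

```text
clock: 1.35
tcp_pos: [0.4201, 0.3694, 0.2315]
orientation: [-1.85, -2.539, -0.0]
contact_force: [-0.4, 1.0, 0.3]
grip_width: 0.0853
gripper_force: 0.0
```

Request:
drive_tool --rows '[{"offset":[-0.3,0.05,0.07],"rotation":[0,0.06,0],"claw":1},{"offset":[-0.6,0.1,0.14],"rotation":[0,0.13,0],"claw":1},{"offset":[-0.88,0.14,0.2],"rotation":[0,0.19,0],"claw":1},{"offset":[-0.88,0.14,0.2],"rotation":[0,0.19,0],"claw":1},{"offset":[-0.88,0.14,0.2],"rotation":[0,0.19,0],"claw":1},{"offset":[-0.88,0.14,0.2],"rotation":[0,0.19,0],"claw":1}]'

```text
clock: 1.85
tcp_pos: [0.4818, 0.247, 0.2001]
orientation: [-1.667, -2.272, -0.319]
contact_force: [-0.5, 0.0, 0.1]
grip_width: 0.0853
gripper_force: 0.0
```

```bash
python3 - <<'E'
from h import *
z=R1[:,2]; pre=G-.10*z; g=G+.021*z
plan([(pre,R1),(g,R1)])
E
```

```text
now 1.85 [0.4818 0.247  0.2001] grip 0.08533946925816911 F [-0.5307  0.0104  0.1413] q [-0.58  0.31  0.26  1.96 -0.57  0.95  0.33]
off [-0.698  0.043  0.299] rot [ 0.001  0.203 -0.002] mm 114.0
off [-0.    -0.     0.807] rot [0. 0. 0.] mm 121.0
```

Request:
drive_tool --rows '[{"offset":[-0.3,0.02,0.12],"rotation":[0,0.07,0],"claw":1},{"offset":[-0.55,0.035,0.23],"rotation":[0,0.14,0],"claw":1},{"offset":[-0.7,0.043,0.3],"rotation":[0,0.203,0],"claw":1},{"offset":[-0.7,0.043,0.3],"rotation":[0,0.203,0],"claw":1},{"offset":[-0.7,0.043,0.3],"rotation":[0,0.203,0],"claw":1},{"offset":[-0.7,0.043,0.3],"rotation":[0,0.203,0],"claw":1},{"offset":[-0.7,0.043,0.3],"rotation":[0,0.203,0],"claw":1}]'

```text
clock: 2.43
tcp_pos: [0.5104, 0.1791, 0.121]
orientation: [-1.432, -1.975, -0.595]
contact_force: [0.3, 1.5, 0.1]
grip_width: 0.0855
gripper_force: 0.0
```

```bash
python3 - <<'E'
from h import *
z=R1[:,2]; pre=G-.10*z; g=G+.021*z
plan([(g,R1)])
E
```

```text
now 2.43 [0.5104 0.1791 0.121 ] grip 0.08546833533762202 F [0.2653 1.5319 0.0749] q [-0.16  0.6   0.16  1.93 -0.94  1.15  0.95]
off [-0.042 -0.001  0.778] rot [-0.002 -0.001  0.002] mm 117.0
```

Request:
drive_tool --rows '[{"offset":[0,0,0],"rotation":[0,0,0],"claw":1},{"offset":[0,0,0],"rotation":[0,0,0],"claw":1},{"offset":[0,0,0],"rotation":[0,0,0],"claw":1}]'

```text
clock: 2.68
tcp_pos: [0.5106, 0.1781, 0.1219]
orientation: [-1.434, -1.976, -0.597]
contact_force: [-0.1, -0.1, -0.3]
grip_width: 0.0854
gripper_force: 0.0
```

```bash
python3 - <<'E'
from h import *
z=R1[:,2]; g=G+.021*z
plan([(g,R1)])
E
```

```text
now 2.68 [0.5106 0.1781 0.1219] grip 0.08540474519665946 F [-0.131  -0.1423 -0.305 ] q [-0.16  0.6   0.16  1.93 -0.94  1.15  0.95]
off [-0.04  -0.002  0.787] rot [-0.001 -0.     0.002] mm 118.0
```

Request:
drive_tool --rows '[{"offset":[-0.04,0,0.15],"rotation":[0,0,0],"claw":1},{"offset":[-0.04,0,0.3],"rotation":[0,0,0],"claw":1},{"offset":[-0.04,0,0.45],"rotation":[0,0,0],"claw":1},{"offset":[-0.04,0,0.6],"rotation":[0,0,0],"claw":1},{"offset":[-0.04,0,0.7],"rotation":[0,0,0],"claw":1},{"offset":[-0.04,0,0.785],"rotation":[0,0,0],"claw":1},{"offset":[-0.04,0,0.785],"rotation":[0,0,0],"claw":1},{"offset":[-0.04,0,0.785],"rotation":[0,0,0],"claw":1},{"offset":[-0.04,0,0.785],"rotation":[0,0,0],"claw":1}]'

```text
clock: 3.43
tcp_pos: [0.4876, 0.2507, 0.0337]
orientation: [-1.439, -1.973, -0.597]
contact_force: [0.1, 0.1, 0.5]
grip_width: 0.0854
gripper_force: 0.0
```

```bash
python3 - <<'E'
from h import *
z=R1[:,2]; g=G+.021*z
plan([(g,R1)])
t=save('t1','top')['frame'][210:310,150:270]; s=save('s1','side')['frame'][60:220,160:330]
cv2.imwrite('pics/c2.png',np.hstack([cv2.resize(t,(384,320),interpolation=2),cv2.resize(s,(340,320),interpolation=2)])[:,:,::-1])
E
```

```text
now 3.43 [0.4876 0.2507 0.0337] grip 0.08538454103343401 F [0.1244 0.0799 0.5448] q [-0.22  0.72  0.07  1.99 -1.1   0.96  1.06]
off [ 0.017 -0.004  0.012] rot [0. 0. 0.] mm 3.0
```

View pics/c2.png

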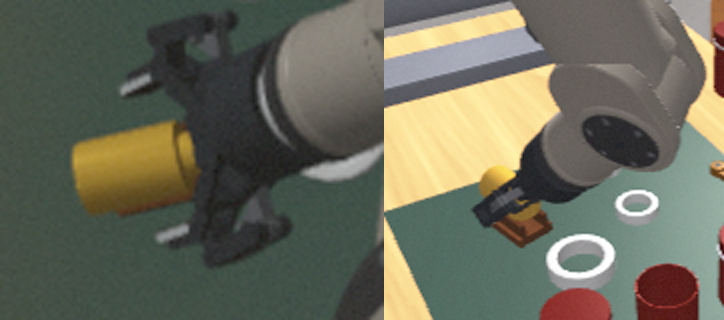

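The fingers straddle the tube evenly, with pads at (135,85) and (172,236) around the tube at (135,165). Closing the gripper.

Request:
drive_tool --force 40 --rows '[{"offset":[0,0,0],"rotation":[0,0,0],"claw":0},{"offset":[0,0,0],"rotation":[0,0,0],"claw":0},{"offset":[0,0,0],"rotation":[0,0,0],"claw":0},{"offset":[0,0,0],"rotation":[0,0,0],"claw":0},{"offset":[0,0,0],"rotation":[0,0,0],"claw":0},{"offset":[0,0,0],"rotation":[0,0,0],"claw":0},{"offset":[0,0,0],"rotation":[0,0,0],"claw":0},{"offset":[0,0,0],"rotation":[0,0,0],"claw":0}]'

```text
clock: 4.2
tcp_pos: [0.4867, 0.2514, 0.0335]
orientation: [-1.437, -1.972, -0.597]
contact_force: [-0.2, -2.2, 5.7]
grip_width: 0.0447
gripper_force: 40.2
```

```bash
python3 - <<'E'
from h import *
R=R1
up=np.array([.4876,.2507,.16])
mid=frame(C,DN)
plan([(up,R1),([.50,.21,.20],mid)])
E
```

```text
now 4.2 [0.4867 0.2514 0.0335] grip 0.044743961218559156 F [-0.2122 -2.2155  5.7333] q [-0.22  0.72  0.07  1.99 -1.1   0.96  1.06]
off [ 0.592  0.005 -0.6  ] rot [-0.    -0.001  0.   ] mm 126.0
off [-0.012 -0.004 -0.389] rot [-0.    -0.393  0.   ] mm 58.0
```

Request:
drive_tool --rows '[{"offset":[0.12,0,-0.12],"rotation":[0,0,0],"claw":0},{"offset":[0.25,0,-0.25],"rotation":[0,0,0],"claw":0},{"offset":[0.4,0,-0.4],"rotation":[0,0,0],"claw":0},{"offset":[0.52,0,-0.53],"rotation":[0,0,0],"claw":0},{"offset":[0.59,0,-0.6],"rotation":[0,0,0],"claw":0},{"offset":[0.59,0,-0.6],"rotation":[0,0,0],"claw":0},{"offset":[0.59,0,-0.6],"rotation":[0,0,0],"claw":0}]'

```text
clock: 4.78
tcp_pos: [0.487, 0.2503, 0.1593]
orientation: [-1.438, -1.974, -0.597]
contact_force: [-1.4, -0.6, -2.8]
grip_width: 0.0444
gripper_force: 41.8
```

Request:
drive_tool --rows '[{"offset":[0,0,-0.07],"rotation":[0,-0.06,0],"claw":0},{"offset":[0,0,-0.13],"rotation":[0,-0.12,0],"claw":0},{"offset":[0,0,-0.2],"rotation":[0,-0.18,0],"claw":0},{"offset":[0,0,-0.26],"rotation":[0,-0.24,0],"claw":0},{"offset":[0,0,-0.33],"rotation":[0,-0.3,0],"claw":0},{"offset":[-0.01,0,-0.39],"rotation":[0,-0.36,0],"claw":0},{"offset":[-0.01,0,-0.39],"rotation":[0,-0.393,0],"claw":0},{"offset":[-0.01,0,-0.39],"rotation":[0,-0.393,0],"claw":0},{"offset":[-0.01,0,-0.39],"rotation":[0,-0.393,0],"claw":0}]'

```text
clock: 5.53
tcp_pos: [0.4983, 0.211, 0.1978]
orientation: [-1.844, -2.54, 0.003]
contact_force: [-0.3, -0.5, -1.4]
grip_width: 0.0445
gripper_force: 41.7
```

```bash
python3 - <<'E'
from h import *
mid=frame(C,DN); Y=np.array([1.,0,0]); d0=frame(Y,DN); d1=frame(Y,DN-[0,.4,0]);d2=frame(Y,DN-[0,1,0])
plan([([.54,.07,.23],d0),([.54,-.06,.23],d1),([.52,-.19,.2],d2),([.4955,-.2535-.0148,.13],d2)])
P=frame(C,DN)
f=save('t2','top')
o=get_obs(); p=o['tcp_pos']
W=cloud(f); q=W[np.linalg.norm(W-p,axis=-1)<.08]
E
```

```text
now 5.53 [0.4983 0.211  0.1978] grip 0.04448617029591327 F [-0.2943 -0.5039 -1.3541] q [-0.83  0.31  0.38  1.93 -0.14  0.93 -0.06]
off [-0.98  -0.027 -0.216] rot [-0.002 -0.     0.157] mm 151.0
off [-0.867  0.     0.   ] rot [ 0.   -0.19  0.  ] mm 130.0
off [-0.73  -0.133  0.508] rot [ 0.    -0.202  0.   ] mm 135.0
off [-0.039 -0.163  0.699] rot [0. 0. 0.] mm 108.0
```

Request:
drive_tool --rows '[{"offset":[-0.15,0,-0.06],"rotation":[0,0,0.03],"claw":0},{"offset":[-0.3,-0.01,-0.12],"rotation":[0,0,0.06],"claw":0},{"offset":[-0.45,-0.01,-0.18],"rotation":[0,0,0.09],"claw":0},{"offset":[-0.6,-0.02,-0.22],"rotation":[0,0,0.12],"claw":0},{"offset":[-0.75,-0.02,-0.22],"rotation":[0,0,0.157],"claw":0},{"offset":[-0.9,-0.03,-0.22],"rotation":[0,0,0.157],"claw":0},{"offset":[-0.98,-0.03,-0.22],"rotation":[0,0,0.157],"claw":0},{"offset":[-0.98,-0.03,-0.22],"rotation":[0,0,0.157],"claw":0},{"offset":[-0.98,-0.03,-0.22],"rotation":[0,0,0.157],"claw":0}]'

```text
clock: 6.33
tcp_pos: [0.5408, 0.0667, 0.2325]
orientation: [-2.23, -2.212, 0.0]
contact_force: [-0.2, -0.3, -2.3]
grip_width: 0.0445
gripper_force: 41.7
```

Request:
drive_tool --rows '[{"offset":[-0.15,0,0],"rotation":[0,-0.03,0],"claw":0},{"offset":[-0.3,0,0],"rotation":[0,-0.07,0],"claw":0},{"offset":[-0.45,0,0],"rotation":[0,-0.1,0],"claw":0},{"offset":[-0.6,0,0],"rotation":[0,-0.13,0],"claw":0},{"offset":[-0.75,0,0],"rotation":[0,-0.16,0],"claw":0},{"offset":[-0.87,0,0],"rotation":[0,-0.19,0],"claw":0},{"offset":[-0.87,0,0],"rotation":[0,-0.19,0],"claw":0},{"offset":[-0.87,0,0],"rotation":[0,-0.19,0],"claw":0}]'

```text
clock: 7.0
tcp_pos: [0.54, -0.0603, 0.232]
orientation: [2.018, 2.013, -0.387]
contact_force: [0.2, 0.6, -1.6]
grip_width: 0.0451
gripper_force: 41.7
```

```bash
python3 - <<'E'
from h import *
Y=np.array([1.,0,0]); d2=frame(Y,DN-[0,1,0])
plan([([.52,-.18,.2],d2),([.4955,-.2535-.0148,.13],d2)])
E
```

```text
now 7.0 [ 0.54   -0.0603  0.232 ] grip 0.04513574191292101 F [ 0.2332  0.5568 -1.6313] q [-0.74  0.33  0.64  1.93  0.21  1.01 -0.24]
off [-0.663 -0.131  0.493] rot [-0.001 -0.204 -0.001] mm 125.0
off [-0.086 -0.163  0.746] rot [0. 0. 0.] mm 115.0
```

Request:
drive_tool --rows '[{"offset":[-0.13,-0.02,0.08],"rotation":[0,-0.04,0],"claw":0},{"offset":[-0.26,-0.05,0.17],"rotation":[0,-0.08,0],"claw":0},{"offset":[-0.4,-0.08,0.26],"rotation":[0,-0.12,0],"claw":0},{"offset":[-0.53,-0.11,0.35],"rotation":[0,-0.16,0],"claw":0},{"offset":[-0.66,-0.13,0.43],"rotation":[0,-0.204,0],"claw":0},{"offset":[-0.66,-0.13,0.49],"rotation":[0,-0.204,0],"claw":0},{"offset":[-0.66,-0.13,0.49],"rotation":[0,-0.204,0],"claw":0},{"offset":[-0.66,-0.13,0.49],"rotation":[0,-0.204,0],"claw":0},{"offset":[-0.66,-0.13,0.49],"rotation":[0,-0.204,0],"claw":0}]'

```text
clock: 7.75
tcp_pos: [0.5215, -0.18, 0.2015]
orientation: [1.763, 1.757, -0.728]
contact_force: [0.2, -0.7, -0.8]
grip_width: 0.0446
gripper_force: 41.7
```

```bash
python3 - <<'E'
from h import *
Y=np.array([1.,0,0]); d2=frame(Y,DN-[0,1,0])
plan([([.4955,-.2535-.0148,.15],d2)])
t=save('t3','top'); s=save('s3','side')
cv2.imwrite('pics/c3.png',np.hstack([cv2.resize(t['frame'][170:310,340:480],(320,320),interpolation=2),cv2.resize(s['frame'][170:390,240:480],(349,320),interpolation=2)])[:,:,::-1])
E
```

```text
now 7.75 [ 0.5215 -0.18    0.2015] grip 0.04461727781984648 F [ 0.1989 -0.7222 -0.7873] q [-0.82  0.51  0.79  2.06  0.57  0.87 -0.51]
off [-0.174 -0.172  0.659] rot [-0.    -0.    -0.002] mm 105.0
```

View pics/c3.png

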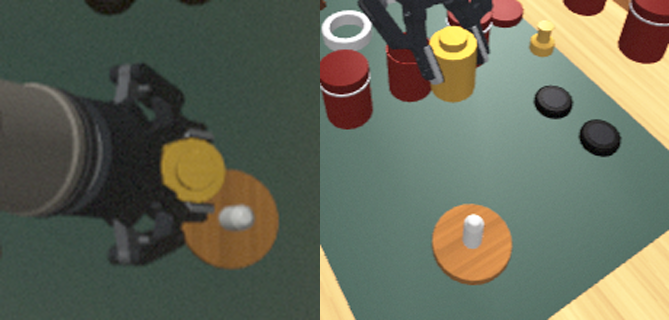

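The tube now hangs mouth down with its spigot up, at crop (193,170), and the peg is at crop (237,216). I'll fit the axis and tilt of the held tube.

```bash
cat >> h.py <<'E'
from scipy.optimize import least_squares
def fit(nt,ns,c0):
    pts=[]
    for nm in (nt,ns):
        f=dict(np.load(f'pics/{nm}.npz')); W=cloud(f).reshape(-1,3); c=f['frame'].reshape(-1,3).astype(int)
        m=(np.linalg.norm(W-c0,axis=1)<.06)&(c[:,0]>1.15*c[:,1])&(c[:,1]>1.8*c[:,2])&(c[:,0]>80)
        p=W[m]; top=p[:,2].max(); pts.append(p)
        face=p[p[:,2]>np.percentile(p[:,2],99.5)-.004]
        print(nm,len(p),'top z',np.percentile(face[:,2],50).round(4),'face c',np.round((face.max(0)+face.min(0))/2,4),len(face))
    p=np.vstack([q[(q[:,2]<np.percentile(q[:,2],99.5)-.015)&(q[:,2]>np.percentile(q[:,2],99.5)-.065)] for q in pts])
    def fun(q,p=p):
        a=np.array([q[2],q[3],1]);a/=np.linalg.norm(a); d=p-np.array([q[0],q[1],c0[2]]); return np.linalg.norm(d-np.outer(d@a,a),axis=1)-.023
    r=least_squares(fun,[c0[0],c0[1],0,0],loss='soft_l1',f_scale=.001); print('axis at z',c0[2],r.x,'rms',np.sqrt(np.mean(r.fun**2)),len(p)); return r.x
E
python3 - <<'E'
from h import *
o=get_obs(); R=Ro.from_rotvec(o['orientation']).as_matrix(); g=o['tcp_pos']-.019*R[:,2]; print(g); fit('t3','s3',g)
E
```

```text
[ 0.5214 -0.1669  0.2151]
t3 643 top z 0.2617 face c [ 0.5134 -0.1393  0.2609] 10
s3 850 top z 0.2412 face c [ 0.5206 -0.1676  0.2414] 47
axis at z 0.21508427250456896 [ 0.5254 -0.1669  0.2009 -0.1679] rms 0.006272463256104876 1198
```

```bash
python3 - <<'E'
from h import *
c0=np.array([.5214,-.1669,.205])
for nm in('t3','s3'):
    f=dict(np.load(f'pics/{nm}.npz')); W=cloud(f).reshape(-1,3); c=f['frame'].reshape(-1,3).astype(int)
    m=(np.hypot(*(W-c0)[:,:2].T)<.035)&(W[:,2]>.15)&(W[:,2]<.25)&(c[:,0]>1.15*c[:,1])&(c[:,1]>1.8*c[:,2])&(c[:,0]>70)
    p=W[m]; print(nm,len(p),np.histogram(p[:,2],bins=np.arange(.15,.252,.004))[0])
    for lo,hi in((.236,.25),(.225,.235)):
        q=p[(p[:,2]>lo)&(p[:,2]<hi)]
        if len(q)>5:
            cc,r=cv2.minEnclosingCircle(q[:,:2].astype(np.float32)); A_=np.c_[q[:,:2],np.ones(len(q))]; s=np.linalg.lstsq(A_,q[:,2],rcond=None)[0]
            print(lo,len(q),'c',np.round(cc,4),round(r,4),'z',np.median(q[:,2]).round(4),'slope',s[:2])
    q=p[(p[:,2]<.222)]
    if len(q)>100:
        fun=lambda x:np.linalg.norm((d:=q-[x[0],x[1],.2])-np.outer(d@(a:=np.array([x[2],x[3],1])/np.sqrt(1+x[2]**2+x[3]**2)),a),axis=1)-.023
        r=least_squares(fun,[*c0[:2],0,0],loss='soft_l1',f_scale=.001); print('cyl',r.x,np.median(abs(r.fun)),'zmin',np.percentile(q[:,2],[0,1,3]))
E
```

```text
t3 630 [  0   0   0   0   0   0   0   1   0   0   0   1   0   1   1   4   1   4
   4  20 317  38  88 150   0]
0.236 246 c [ 0.5257 -0.163 ] 0.0183 z 0.2424 slope [ 0.0195 -0.0395]
0.225 366 c [ 0.5218 -0.1641] 0.0231 z 0.2322 slope [ 0.0101 -0.0073]
s3 850 [ 0  0  0  0  0 23 45 51 48 42 39 45 37 41 35 49 52 45 54 59 84 45 46 10
  0]
0.236 82 c [ 0.5169 -0.1633] 0.0181 z 0.2393 slope [0.082  0.0602]
0.225 163 c [ 0.522  -0.1657] 0.0241 z 0.2305 slope [0.0583 0.1248]
cyl [ 0.5225 -0.1643 -0.0355  0.0078] 0.0003437887296701917 zmin [0.1706 0.1721 0.1731]
```

Request:
drive_tool --rows '[{"offset":[-0.05,-0.05,0.16],"rotation":[0,0,0],"claw":0},{"offset":[-0.1,-0.1,0.33],"rotation":[0,0,0],"claw":0},{"offset":[-0.14,-0.14,0.5],"rotation":[0,0,0],"claw":0},{"offset":[-0.175,-0.174,0.66],"rotation":[0,0,0],"claw":0},{"offset":[-0.175,-0.174,0.66],"rotation":[0,0,0],"claw":0},{"offset":[-0.175,-0.174,0.66],"rotation":[0,0,0],"claw":0}]'

```text
clock: 8.35
tcp_pos: [0.4933, -0.2705, 0.15]
orientation: [1.764, 1.754, -0.733]
contact_force: [0.8, 0.4, -1.3]
grip_width: 0.0446
gripper_force: 41.7
```

```bash
python3 - <<'E'
from h import *
Y=np.array([1.,0,0]); d2=frame(Y,DN-[0,1,0])
plan([([.495,-.269,.05],d2)])
t=save('t4','top'); s=save('s4','side')
c0=np.array([.4955,-.2535])
for nm in('t4','s4'):
    f=dict(np.load(f'pics/{nm}.npz')); W=cloud(f).reshape(-1,3); c=f['frame'].reshape(-1,3).astype(int)
    m=(np.hypot(*(W[:,:2]-c0).T)<.035)&(W[:,2]>.1)&(W[:,2]<.2)&(c[:,0]>1.15*c[:,1])&(c[:,1]>1.8*c[:,2])&(c[:,0]>70)
    p=W[m]; 
    q=p[(p[:,2]>.173)&(p[:,2]<.184)]; cc,r=cv2.minEnclosingCircle(q[:,:2].astype(np.float32)); print(nm,'shoulder',np.round(cc,4),r,'zmin',np.percentile(p[:,2],[0,2,98]))
E
```

```text
now 8.35 [ 0.4933 -0.2705  0.15  ] grip 0.04462295215769286 F [ 0.7823  0.4224 -1.281 ] q [-0.67  0.6   0.82  2.16  0.66  0.62 -0.52]
off [0.48  0.011 0.463] rot [-0.002  0.001 -0.002] mm 100.0
t4 shoulder [ 0.4939 -0.2534] 0.022978102788329124 zmin [0.1686 0.1782 0.1929]
s4 shoulder [ 0.4952 -0.2541] 0.023948991671204567 zmin [0.1195 0.1218 0.1907]
```

Request:
drive_tool --rows '[{"offset":[0.08,0,0.08],"rotation":[0,0,0],"claw":0},{"offset":[0.16,0,0.15],"rotation":[0,0,0],"claw":0},{"offset":[0.24,0,0.23],"rotation":[0,0,0],"claw":0},{"offset":[0.32,0.01,0.31],"rotation":[0,0,0],"claw":0},{"offset":[0.4,0.01,0.38],"rotation":[0,0,0],"claw":0},{"offset":[0.46,0.01,0.44],"rotation":[0,0,0],"claw":0},{"offset":[0.48,0.01,0.46],"rotation":[0,0,0],"claw":0},{"offset":[0.48,0.01,0.46],"rotation":[0,0,0],"claw":0},{"offset":[0.48,0.01,0.46],"rotation":[0,0,0],"claw":0}]'

```text
clock: 9.2
tcp_pos: [0.4965, -0.2672, 0.0507]
orientation: [1.76, 1.756, -0.731]
contact_force: [-0.8, 0.3, -1.5]
grip_width: 0.045
gripper_force: 41.8
```

Request:
drive_tool --rows '[{"offset":[0.01,0,0.01],"rotation":[0,0,0],"claw":0},{"offset":[0.02,0,0.02],"rotation":[0,0,0],"claw":0},{"offset":[0.025,0,0.025],"rotation":[0,0,0],"claw":0},{"offset":[0.025,0,0.025],"rotation":[0,0,0],"claw":0}]'

```text
clock: 9.53
tcp_pos: [0.4956, -0.2677, 0.0449]
orientation: [1.761, 1.756, -0.732]
contact_force: [0.1, 0.5, -1.6]
grip_width: 0.0447
gripper_force: 41.8
```

Request:
drive_tool --rows '[{"offset":[0.005,0,0.005],"rotation":[0,0,0],"claw":0},{"offset":[0.01,0,0.01],"rotation":[0,0,0],"claw":0},{"offset":[0.01,0,0.01],"rotation":[0,0,0],"claw":0}]'

```text
clock: 9.78
tcp_pos: [0.4957, -0.2684, 0.0437]
orientation: [1.761, 1.754, -0.734]
contact_force: [-0.5, 3.6, 7.7]
grip_width: 0.0444
gripper_force: 40.1
```

Request:
drive_tool --rows '[{"offset":[0.005,0,0.005],"rotation":[0,0,0],"claw":0},{"offset":[0.005,0,0.005],"rotation":[0,0,0],"claw":0}]'

```text
clock: 9.95
tcp_pos: [0.4963, -0.2686, 0.0431]
orientation: [1.76, 1.753, -0.733]
contact_force: [-0.4, 2.5, 11.7]
grip_width: 0.0446
gripper_force: 39.1
```

Rim contact came at the expected height, with about 10 N pushing up. I'll open the gripper.

Request:
drive_tool --rows '[{"offset":[0,0,0],"rotation":[0,0,0],"claw":0.6},{"offset":[0,0,0],"rotation":[0,0,0],"claw":0.8},{"offset":[0,0,0],"rotation":[0,0,0],"claw":1},{"offset":[0,0,0],"rotation":[0,0,0],"claw":1},{"offset":[0,0,0],"rotation":[0,0,0],"claw":1},{"offset":[0,0,0],"rotation":[0,0,0],"claw":1},{"offset":[0,0,0],"rotation":[0,0,0],"claw":1}]'

```text
clock: 10.53
tcp_pos: [0.4954, -0.2678, 0.0416]
orientation: [1.761, 1.756, -0.732]
contact_force: [-0.1, 0.8, -0.2]
grip_width: 0.0851
gripper_force: 0.0
```

Request:
drive_tool --rows '[{"offset":[0,0,-0.1],"rotation":[0,0,0],"claw":1},{"offset":[0,0,-0.2],"rotation":[0,0,0],"claw":1},{"offset":[0,0,-0.35],"rotation":[0,0,0],"claw":1},{"offset":[0,0,-0.5],"rotation":[0,0,0],"claw":1},{"offset":[0,0,-0.65],"rotation":[0,0,0],"claw":1},{"offset":[0,0,-0.8],"rotation":[0,0,0],"claw":1},{"offset":[0,0,-0.95],"rotation":[0,0,0],"claw":1},{"offset":[0,0,-1],"rotation":[0,0,0],"claw":1},{"offset":[0,0,-1],"rotation":[0,0,0],"claw":1}]'

```text
clock: 11.28
tcp_pos: [0.497, -0.16, 0.1479]
orientation: [1.76, 1.758, -0.728]
contact_force: [1.0, 0.5, -0.2]
grip_width: 0.0853
gripper_force: 0.0
```

```bash
python3 - <<'E'
from h import *
Y=np.array([1.,0,0]); D=frame(Y,DN)
plan([([.52,-.12,.22],frame(Y,DN-[0,.3,0])),([.55,.0,.22],D),([.6,.11,.22],D),([.625,.194,.1],D),([.625,.194,.003],D)])
t=save('t5','top'); s=save('s5','side')
c0=np.array([.4955,-.2535])
for nm in('t5','s5'):
    f=dict(np.load(f'pics/{nm}.npz')); W=cloud(f).reshape(-1,3); c=f['frame'].reshape(-1,3).astype(int)
    m=(np.hypot(*(W[:,:2]-c0).T)<.035)&(W[:,2]>.02)&(W[:,2]<.11)&(c[:,0]>1.15*c[:,1])&(c[:,1]>1.8*c[:,2])&(c[:,0]>70)
    p=W[m]; 
    for lo,hi in((.066,.077),(.079,.095)):
        q=p[(p[:,2]>lo)&(p[:,2]<hi)]; cc,r=cv2.minEnclosingCircle(q[:,:2].astype(np.float32)); print(nm,len(q),np.round(cc,4),r,'z',np.median(q[:,2]))
cv2.imwrite('pics/c5.png',np.hstack([cv2.resize(t['frame'][190:310,350:490],(373,320),interpolation=2),cv2.resize(s['frame'][220:390,240:440],(376,320),interpolation=2)])[:,:,::-1])
E
```

```text
now 11.28 [ 0.497  -0.16    0.1479] grip 0.08525018076589842 F [ 0.9821  0.5163 -0.1891] q [-0.85  0.58  0.76  2.14  0.57  0.78 -0.61]
off [-0.151  0.154 -0.528] rot [ 0.001  0.247 -0.001] mm 86.0
off [ 0.766  0.2   -0.23 ] rot [0.    0.146 0.   ] mm 124.0
off [0.733 0.333 0.   ] rot [0. 0. 0.] mm 121.0
off [0.56  0.167 0.8  ] rot [0. 0. 0.] mm 149.0
off [0.    0.    0.647] rot [0. 0. 0.] mm 97.0
t5 271 [ 0.4961 -0.2518] 0.023385148495435715 z 0.07385356539876914
t5 174 [ 0.4993 -0.2514] 0.016810275614261627 z 0.08396338905199978
s5 228 [ 0.4963 -0.2538] 0.022778376936912537 z 0.07382946253198697
s5 66 [ 0.4966 -0.2537] 0.013779625296592712 z 0.08329565336988709
```

View pics/c5.png

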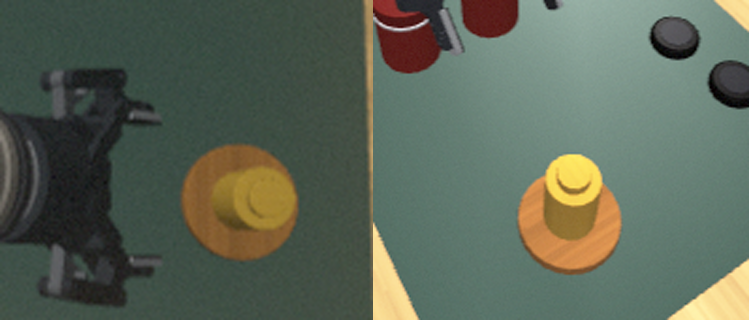

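The tube is seated upright at side-crop (572,195), with its spigot top at z≈0.084 and its axis at (0.496,-0.253). Next, the ring.

Request:
drive_tool --rows '[{"offset":[-0.05,0.04,-0.15],"rotation":[0,0.05,0],"claw":1},{"offset":[-0.1,0.1,-0.35],"rotation":[0,0.1,0],"claw":1},{"offset":[-0.15,0.15,-0.53],"rotation":[0,0.15,0],"claw":1},{"offset":[-0.15,0.15,-0.53],"rotation":[0,0.2,0],"claw":1},{"offset":[-0.15,0.15,-0.53],"rotation":[0,0.247,0],"claw":1},{"offset":[-0.15,0.15,-0.53],"rotation":[0,0.247,0],"claw":1},{"offset":[-0.15,0.15,-0.53],"rotation":[0,0.247,0],"claw":1}]'

```text
clock: 11.97
tcp_pos: [0.5172, -0.1239, 0.2188]
orientation: [2.072, 2.054, -0.311]
contact_force: [0.6, 0.5, -0.1]
grip_width: 0.0856
gripper_force: 0.0
```

Request:
drive_tool --rows '[{"offset":[0.2,0.05,-0.06],"rotation":[0,0.04,0],"claw":1},{"offset":[0.4,0.1,-0.12],"rotation":[0,0.08,0],"claw":1},{"offset":[0.6,0.15,-0.18],"rotation":[0,0.12,0],"claw":1},{"offset":[0.77,0.2,-0.23],"rotation":[0,0.146,0],"claw":1},{"offset":[0.77,0.2,-0.23],"rotation":[0,0.146,0],"claw":1},{"offset":[0.77,0.2,-0.23],"rotation":[0,0.146,0],"claw":1}]'

```text
clock: 12.47
tcp_pos: [0.5477, 0.0008, 0.2167]
orientation: [2.221, 2.221, -0.012]
contact_force: [-0.4, -0.5, 0.5]
grip_width: 0.0855
gripper_force: 0.0
```

Request:
drive_tool --rows '[{"offset":[0.2,0.1,0],"rotation":[0,0,0],"claw":1},{"offset":[0.4,0.2,0],"rotation":[0,0,0],"claw":1},{"offset":[0.6,0.28,0],"rotation":[0,0,0],"claw":1},{"offset":[0.73,0.33,0],"rotation":[0,0,0],"claw":1},{"offset":[0.73,0.33,0],"rotation":[0,0,0],"claw":1},{"offset":[0.73,0.33,0],"rotation":[0,0,0],"claw":1}]'

```text
clock: 12.97
tcp_pos: [0.5976, 0.1096, 0.2169]
orientation: [2.22, 2.22, -0.01]
contact_force: [-1.3, -0.7, -0.2]
grip_width: 0.0857
gripper_force: 0.0
```

```bash
python3 - <<'E'
from h import *
Y=np.array([1.,0,0]); D=frame(Y,DN)
plan([([.625,.194,.08],D),([.625,.194,.005],D)])
E
```

```text
now 12.97 [0.5976 0.1096 0.2169] grip 0.08568340814970586 F [-1.2952 -0.6598 -0.2414] q [-0.63  0.41  0.46  1.76 -0.2   1.03 -0.1 ]
off [0.568 0.185 0.909] rot [-0.001  0.003 -0.   ] mm 163.0
off [0.  0.  0.5] rot [0. 0. 0.] mm 75.0
```

Request:
drive_tool --rows '[{"offset":[0.2,0.07,0.2],"rotation":[0,0,0],"claw":1},{"offset":[0.4,0.14,0.4],"rotation":[0,0,0],"claw":1},{"offset":[0.57,0.185,0.6],"rotation":[0,0.003,0],"claw":1},{"offset":[0.57,0.185,0.75],"rotation":[0,0.003,0],"claw":1},{"offset":[0.57,0.185,0.9],"rotation":[0,0.003,0],"claw":1},{"offset":[0.57,0.185,0.91],"rotation":[0,0.003,0],"claw":1},{"offset":[0.57,0.185,0.91],"rotation":[0,0.003,0],"claw":1},{"offset":[0.57,0.185,0.91],"rotation":[0,0.003,0],"claw":1}]'

```text
clock: 13.63
tcp_pos: [0.6272, 0.1922, 0.0832]
orientation: [-2.226, -2.215, -0.004]
contact_force: [-0.4, -1.6, 0.9]
grip_width: 0.0855
gripper_force: 0.0
```

```bash
python3 - <<'E'
from h import *
Y=np.array([1.,0,0]); D=frame(Y,DN)
plan([([.625,.194,.005],D)])
E
```

```text
now 13.63 [0.6272 0.1922 0.0832] grip 0.08551717185379243 F [-0.3637 -1.6357  0.9415] q [-0.66  0.63  0.37  1.74 -0.3   0.82 -0.14]
off [ 0.01  -0.015  0.521] rot [ 0.001 -0.001 -0.002] mm 78.0
```

Request:
drive_tool --rows '[{"offset":[0,-0.01,0.15],"rotation":[0,0,0],"claw":1},{"offset":[0,-0.01,0.3],"rotation":[0,0,0],"claw":1},{"offset":[0,-0.01,0.42],"rotation":[0,0,0],"claw":1},{"offset":[0,-0.01,0.5],"rotation":[0,0,0],"claw":1},{"offset":[0,-0.01,0.52],"rotation":[0,0,0],"claw":1},{"offset":[0,-0.01,0.52],"rotation":[0,0,0],"claw":1},{"offset":[0,-0.01,0.52],"rotation":[0,0,0],"claw":1}]'

```text
clock: 14.22
tcp_pos: [0.6262, 0.1942, 0.0056]
orientation: [-2.224, -2.216, -0.007]
contact_force: [0.5, 0.1, 0.4]
grip_width: 0.0854
gripper_force: 0.0
```

```bash
python3 - <<'E'
from h import *
Y=np.array([1.,0,0]); D=frame(Y,DN)
plan([([.625,.194,.004],D)])
t=save('t6','top'); s=save('s6','side')
cv2.imwrite('pics/c6.png',np.hstack([cv2.resize(t['frame'][140:250,170:290],(349,320),interpolation=2),cv2.resize(s['frame'][90:220,230:360],(320,320),interpolation=2)])[:,:,::-1])
E
```

```text
now 14.22 [0.6262 0.1942 0.0056] grip 0.08544816563500901 F [0.4992 0.1324 0.4411] q [-0.62  0.74  0.33  1.77 -0.35  0.69 -0.11]
off [-0.001 -0.008  0.011] rot [ 0.001 -0.002 -0.002] mm 2.0
```

View pics/c6.png

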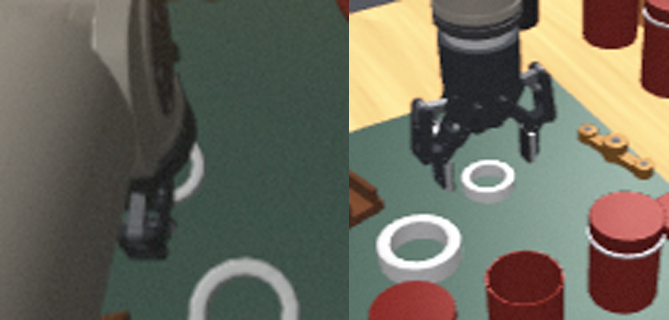

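The fingers straddle the middle ring at side-crop (488,180). Closing.

Request:
drive_tool --force 40 --rows '[{"offset":[0,0,0],"rotation":[0,0,0],"claw":0.2},{"offset":[0,0,0],"rotation":[0,0,0],"claw":0.2},{"offset":[0,0,0],"rotation":[0,0,0],"claw":0.2},{"offset":[0,0,0],"rotation":[0,0,0],"claw":0.2},{"offset":[0,0,0],"rotation":[0,0,0],"claw":0.2},{"offset":[0,0,0],"rotation":[0,0,0],"claw":0.2},{"offset":[0,0,0],"rotation":[0,0,0],"claw":0.2}]'

```text
clock: 14.9
tcp_pos: [0.6255, 0.1944, 0.0053]
orientation: [-2.223, -2.216, -0.006]
contact_force: [-3.3, -0.5, 8.1]
grip_width: 0.052
gripper_force: 40.3
```

Request:
drive_tool --rows '[{"offset":[0,0,-0.05],"rotation":[0,0,0],"claw":0.2},{"offset":[0,0,-0.15],"rotation":[0,0,0],"claw":0.2},{"offset":[0,0,-0.35],"rotation":[0,0,0],"claw":0.2},{"offset":[0,0,-0.55],"rotation":[0,0,0],"claw":0.2},{"offset":[0,0,-0.75],"rotation":[0,0,0],"claw":0.2},{"offset":[0,0,-0.95],"rotation":[0,0,0],"claw":0.2},{"offset":[0,0,-1],"rotation":[0,0,0],"claw":0.2},{"offset":[0,0,-1],"rotation":[0,0,0],"claw":0.2},{"offset":[0,0,-1],"rotation":[0,0,0],"claw":0.2}]'

```text
clock: 15.65
tcp_pos: [0.625, 0.1937, 0.1547]
orientation: [-2.223, -2.216, -0.006]
contact_force: [-0.1, -0.1, -0.8]
grip_width: 0.052
gripper_force: 41.9
```

```bash
python3 - <<'E'
from h import *
Y=np.array([1.,0,0]); D=frame(Y,DN)
plan([([.60,.06,.2],D),([.55,-.07,.2],D),([.5,-.19,.2],D),([.496,-.253,.15],D)])
E
```

```text
now 15.65 [0.625  0.1937 0.1547] grip 0.051982962714198076 F [-0.0868 -0.1042 -0.7718] q [-0.69  0.55  0.41  1.7  -0.26  0.95 -0.18]
off [-0.891 -0.164 -0.306] rot [ 0.    -0.002 -0.001] mm 143.0
off [-0.867 -0.333  0.   ] rot [0. 0. 0.] mm 139.0
off [-0.8   -0.333  0.   ] rot [0. 0. 0.] mm 130.0
off [-0.42  -0.027  0.333] rot [0. 0. 0.] mm 81.0
```

Request:
drive_tool --rows '[{"offset":[-0.15,-0.03,-0.1],"rotation":[0,0,0],"claw":0.2},{"offset":[-0.3,-0.06,-0.2],"rotation":[0,0,0],"claw":0.2},{"offset":[-0.5,-0.1,-0.3],"rotation":[0,0,0],"claw":0.2},{"offset":[-0.7,-0.13,-0.31],"rotation":[0,0,0],"claw":0.2},{"offset":[-0.85,-0.15,-0.31],"rotation":[0,0,0],"claw":0.2},{"offset":[-0.89,-0.165,-0.31],"rotation":[0,0,0],"claw":0.2},{"offset":[-0.89,-0.165,-0.31],"rotation":[0,0,0],"claw":0.2}]'

```text
clock: 16.23
tcp_pos: [0.5986, 0.0574, 0.1988]
orientation: [-2.226, -2.211, 0.0]
contact_force: [0.5, 1.2, -0.5]
grip_width: 0.0521
gripper_force: 41.9
```

Request:
drive_tool --rows '[{"offset":[-0.15,-0.06,0],"rotation":[0,0,0],"claw":0.2},{"offset":[-0.3,-0.12,0],"rotation":[0,0,0],"claw":0.2},{"offset":[-0.5,-0.19,0],"rotation":[0,0,0],"claw":0.2},{"offset":[-0.7,-0.27,0],"rotation":[0,0,0],"claw":0.2},{"offset":[-0.83,-0.32,0],"rotation":[0,0,0],"claw":0.2},{"offset":[-0.87,-0.33,0],"rotation":[0,0,0],"claw":0.2},{"offset":[-0.87,-0.33,0],"rotation":[0,0,0],"claw":0.2}]'

```text
clock: 16.82
tcp_pos: [0.5497, -0.0704, 0.1989]
orientation: [-2.224, -2.214, -0.003]
contact_force: [0.7, 0.3, -1.4]
grip_width: 0.052
gripper_force: 41.9
```

Request:
drive_tool --rows '[{"offset":[-0.15,-0.06,0],"rotation":[0,0,0],"claw":0.2},{"offset":[-0.3,-0.12,0],"rotation":[0,0,0],"claw":0.2},{"offset":[-0.45,-0.19,0],"rotation":[0,0,0],"claw":0.2},{"offset":[-0.6,-0.25,0],"rotation":[0,0,0],"claw":0.2},{"offset":[-0.75,-0.31,0],"rotation":[0,0,0],"claw":0.2},{"offset":[-0.8,-0.33,0],"rotation":[0,0,0],"claw":0.2},{"offset":[-0.8,-0.33,0],"rotation":[0,0,0],"claw":0.2},{"offset":[-0.8,-0.33,0],"rotation":[0,0,0],"claw":0.2},{"offset":[-0.8,-0.33,0],"rotation":[0,0,0],"claw":0.2}]'

```text
clock: 17.57
tcp_pos: [0.5016, -0.1875, 0.1988]
orientation: [-2.218, -2.22, -0.005]
contact_force: [1.0, 0.6, -0.6]
grip_width: 0.0516
gripper_force: 41.9
```

```bash
python3 - <<'E'
from h import *
Y=np.array([1.,0,0]); D=frame(Y,DN)
plan([([.496,-.253,.15],D)])
t=save('t7','top'); s=save('s7','side')
p=get_obs()['tcp_pos']
for f in(t,s):
    W=cloud(f).reshape(-1,3); c=f['frame'].reshape(-1,3).astype(int)
    m=(np.hypot(*(W-p)[:,:2].T)<.032)&(abs(W[:,2]-p[2])<.025)&(c.min(1)>110); q=W[m]
    if len(q)>10: cc,r=cv2.minEnclosingCircle(q[:,:2].astype(np.float32)); print(len(q),np.array(cc),r,np.percentile(q[:,2],[0,2,50,98,100]))
cv2.imwrite('pics/c7.png',np.hstack([cv2.resize(t['frame'][190:310,350:490],(373,320),interpolation=2),cv2.resize(s['frame'][170:380,260:440],(274,320),interpolation=2)])[:,:,::-1])
E
```

```text
now 17.57 [ 0.5016 -0.1875  0.1988] grip 0.05164913718433541 F [ 1.0309  0.5808 -0.6255] q [-0.2   0.31  0.54  1.95 -0.2   0.93  0.45]
off [-0.438 -0.037  0.323] rot [-0.    -0.002  0.   ] mm 82.0
233 [ 0.5    -0.1811] 0.027866341173648834 [0.1962 0.1995 0.2092 0.2119 0.2215]
729 [ 0.5013 -0.1914] 0.030741602182388306 [0.1935 0.1951 0.2079 0.2115 0.2212]
```

View pics/c7.png

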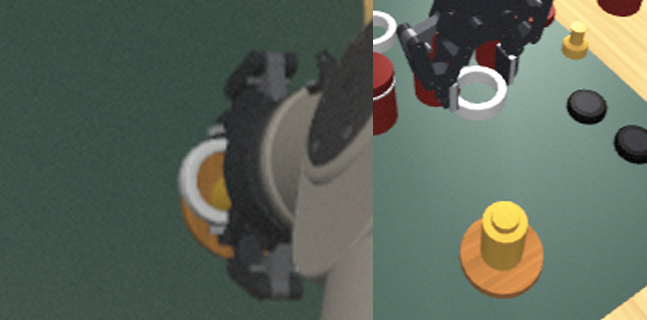

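The ring is held flat at side-crop (478,92), ahead of the tube at (503,235). I'll move it over the tube, staying high, and then measure.

Request:
drive_tool --rows '[{"offset":[-0.1,-0.01,0.05],"rotation":[0,0,0],"claw":0.2},{"offset":[-0.2,-0.02,0.13],"rotation":[0,0,0],"claw":0.2},{"offset":[-0.3,-0.03,0.2],"rotation":[0,0,0],"claw":0.2},{"offset":[-0.4,-0.037,0.28],"rotation":[0,0,0],"claw":0.2},{"offset":[-0.438,-0.037,0.32],"rotation":[0,-0.002,0],"claw":0.2},{"offset":[-0.438,-0.037,0.36],"rotation":[0,-0.002,0],"claw":0.2},{"offset":[-0.438,-0.037,0.39],"rotation":[0,-0.002,0],"claw":0.2},{"offset":[-0.438,-0.037,0.39],"rotation":[0,-0.002,0],"claw":0.2},{"offset":[-0.438,-0.037,0.39],"rotation":[0,-0.002,0],"claw":0.2}]'

```text
clock: 18.42
tcp_pos: [0.4949, -0.2543, 0.1404]
orientation: [-2.223, -2.22, -0.001]
contact_force: [0.1, -0.5, -0.5]
grip_width: 0.0519
gripper_force: 41.9
```

```bash
cat > m.py <<'E'
from h import *
import sys
def ringfit(n):
    o=get_obs(); p=o['tcp_pos']; R=Ro.from_rotvec(o['orientation']).as_matrix(); print('tcp',p,'toolz',R[:,2])
    for c in('top','side'):
        f=save(f'{c[0]}{n}',c); W=cloud(f).reshape(-1,3); col=f['frame'].reshape(-1,3).astype(int)
        br=col.min(1); d=np.hypot(*(W-p)[:,:2].T)
        m=(d<.036)&(d>.014)&(br>100)&(np.ptp(col,axis=1)<45)&(W[:,2]<p[2]+.016)&(W[:,2]>p[2]-.009); q=W[m]
        # top face: points near plane z=p+.0107
        t=q[abs(q[:,2]-p[2]-.0107)<.0025]
        if len(t)<15: print(c,len(q),len(t)); continue
        s=np.linalg.lstsq(np.c_[t[:,:2]-p[:2],np.ones(len(t))],t[:,2],rcond=None)[0]
        fun=lambda x:(r:=np.hypot(t[:,0]-x[0],t[:,1]-x[1]))-np.clip(r,.019,.027)
        x=least_squares(fun,p[:2]).x
        print(c,len(q),len(t),'slope',s[:2],'topz@c',s[2],'c',x,'zmin',np.percentile(q[:,2],[0,2]))
if __name__=='__main__':
    ringfit(sys.argv[1])
    plan([([.496,-.253,.0993],frame([1,0,0],DN))])
E
python3 m.py 8
```

```text
tcp [ 0.4949 -0.2543  0.1404] toolz [ 0.      0.0007 -1.    ]
top 243 184 slope [ 0.0061 -0.0183] topz@c 0.1511872953198398 c [ 0.4955 -0.2525] zmin [0.1365 0.1385]
side 593 377 slope [-0.0047  0.0008] topz@c 0.15116866291060035 c [ 0.4945 -0.2567] zmin [0.1359 0.1373]
now 18.52 [ 0.4951 -0.2549  0.1408] grip 0.051997471562707585 F [ 0.116  -0.3304 -1.1888] q [-0.05  0.43  0.52  1.95 -0.29  0.83  0.63]
off [0.013 0.006 0.277] rot [ 0.    -0.    -0.001] mm 42.0
```

Request:
drive_tool --rows '[{"offset":[0.012,0.007,0.06],"rotation":[0,0,0],"claw":0.2},{"offset":[0.012,0.007,0.12],"rotation":[0,0,0],"claw":0.2},{"offset":[0.012,0.007,0.18],"rotation":[0,0,0],"claw":0.2},{"offset":[0.012,0.007,0.22],"rotation":[0,0,0],"claw":0.2},{"offset":[0.012,0.007,0.25],"rotation":[0,0,0],"claw":0.2},{"offset":[0.012,0.007,0.27],"rotation":[0,0,0],"claw":0.2},{"offset":[0.012,0.007,0.272],"rotation":[0,0,0],"claw":0.2},{"offset":[0.012,0.007,0.272],"rotation":[0,0,0],"claw":0.2},{"offset":[0.012,0.007,0.272],"rotation":[0,0,0],"claw":0.2},{"offset":[0.012,0.007,0.272],"rotation":[0,0,0],"claw":0.2}]'

```text
clock: 19.35
tcp_pos: [0.4958, -0.254, 0.0999]
orientation: [2.224, 2.218, 0.001]
contact_force: [-0.4, -0.3, -0.1]
grip_width: 0.0519
gripper_force: 41.9
```

```bash
python3 m.py 9; python3 - <<'E'
from h import *
s=cv2.imread('pics/s9.png')[250:380,270:420]; t=cv2.imread('pics/t9.png')[210:310,380:490]
cv2.imwrite('pics/c9.png',np.hstack([cv2.resize(t,(396,360),interpolation=2),cv2.resize(s,(400,360),interpolation=2)]))
E
```

```text
tcp [ 0.4958 -0.254   0.0999] toolz [ 0.0007 -0.0002 -1.    ]
top 213 149 slope [ 0.0105 -0.0067] topz@c 0.11057829839348497 c [ 0.4954 -0.252 ] zmin [0.0969 0.0995]
side 515 327 slope [-0.0053  0.0006] topz@c 0.11049356323678616 c [ 0.4948 -0.2556] zmin [0.0938 0.0967]
now 19.45 [ 0.4957 -0.2539  0.0999] grip 0.05203655082854349 F [ 0.3821 -0.5757 -0.1827] q [-0.02  0.49  0.49  1.98 -0.33  0.75  0.67]
off [0.006 0.002 0.004] rot [ 0.     0.    -0.002] mm 1.0
```

View pics/c9.png

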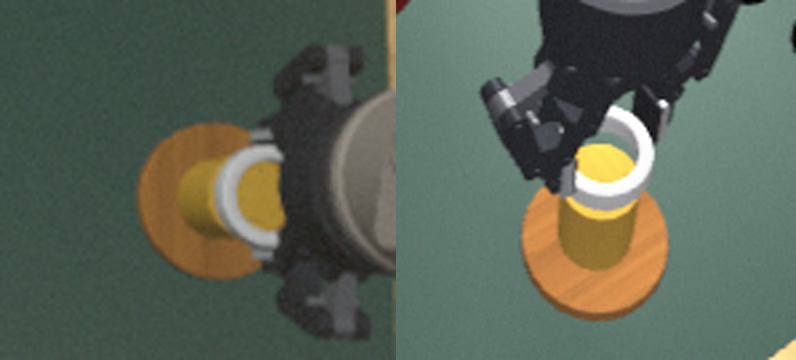

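The ring is level over the tube, at side-crop (607,155), with a gap of about 10.5 mm. A final 1 mm trim, then a short wait to settle.

Request:
drive_tool --rows '[{"offset":[0.006,0.006,0.003],"rotation":[0,0,0],"claw":0.2},{"offset":[0.006,0.006,0.003],"rotation":[0,0,0],"claw":0.2},{"offset":[0.006,0.006,0.003],"rotation":[0,0,0],"claw":0.2},{"offset":[0.006,0.006,0.003],"rotation":[0,0,0],"claw":0.2},{"offset":[0.006,0.006,0.003],"rotation":[0,0,0],"claw":0.2},{"offset":[0.006,0.006,0.003],"rotation":[0,0,0],"claw":0.2},{"offset":[0.006,0.006,0.003],"rotation":[0,0,0],"claw":0.2},{"offset":[0.006,0.006,0.003],"rotation":[0,0,0],"claw":0.2}]'

```text
clock: 20.12
tcp_pos: [0.4964, -0.2529, 0.0991]
orientation: [2.225, 2.218, -0.0]
contact_force: [-0.9, 0.3, -0.3]
grip_width: 0.0514
gripper_force: 41.9
```

```bash
python3 m.py 10; python3 -c "
from bench import hand_in
print(hand_in())"
```

```text
tcp [ 0.4964 -0.2529  0.0991] toolz [ 0. -0. -1.]
top 211 148 slope [0.0068 0.0027] topz@c 0.10955863092703336 c [ 0.4967 -0.2507] zmin [0.094  0.0976]
side 513 322 slope [0.0006 0.0003] topz@c 0.10964068286241208 c [ 0.4964 -0.2546] zmin [0.094  0.0965]
now 20.22 [ 0.4964 -0.2529  0.0991] grip 0.051891725402457595 F [ 0.6848  0.4173 -0.9528] q [-0.02  0.49  0.49  1.98 -0.33  0.75  0.66]
off [-0.001 -0.003 -0.002] rot [-0.    -0.    -0.002] mm 0.0
the job is handed in; nothing more can be done
None
```

The job is handed in at about 20 s: the tube stands mouth down over the peg with its rim on the foot, released, and the gripper holds the middle ring level over the spigot, measured about 10 mm above it and centred to about 1 mm.

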